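# Set the spring dividers to the slide gauge and hold them for the nut

## Task

Pick the spring dividers up off the bench, carry them to the slide gauge and squeeze their two legs against the bow spring until each point stands right over the inner edge of its own jaw, hovering a few millimetres above the jaws near their ends without pressing on the gauge. Hold that gap steady for two seconds and finish still holding the squeezed dividers there in the gripper, clear of the bench, so that I can run the nut up the screw. Leave the gauge as it is and the other tools where they lie.

Things in the scene. Friction and masses are not known exactly. Their poses are not given: they have to be found in the camera images.
- dividers: spring dividers, plain steel, loose, lying flat: 216 mm long, 10 mm high, about 120 g. Two legs on a pivot at a round bow spring (35 mm across) end in sharp points; a thin screw with a 10 mm brass nut crosses the legs 36 mm from the pivot. Origin 5 mm under point divider_grip, same axes
- divider_grip (a point): middle of the dividers between the legs' grip flats, 5 mm above the underside. x: along the middle line from bow to points, y: to the left leg, z: up. Pivot at x = -72 mm, back end -125 mm, points about +90 to +93 mm, balance point -7 mm. The legs' outsides from x = -16 to +60 mm are flats to grip, closing along y; 53 mm over them (at x = 0) at rest; parallel at a tip gap of 32 mm
- leg_l (a joint): squeeze angle of a leg, rad: 0 at rest (sprung open against the nut), 0.19 with the points together; both legs turn alike. Tip gap = 330 mm x sin(0.195 - value), 64 mm at rest. Width over the grip flats at x = 0 is about 25 mm + 0.435 x tip gap. The spring pushes each leg outward at the flats: 7 N at rest, 13 N at a tip gap of 22 mm
- point_l (a point): sharp tip of the left leg (on the +y side of point divider_grip), at the tool's mid height; its axes turn with the leg
- point_r (a point): sharp tip of the right leg (-y side of point divider_grip), at the tool's mid height; its axes turn with the leg
- gauge: slide gauge: a steel slide calliper lying flat and loose, 340 g, with a 150 mm beam and two flat jaws 8 mm thick that reach from the beam towards the robot. x along the jaws from their ends to the beam, y along the beam from the fixed to the sliding jaw, z up. Origin on the bench, 75 mm short of point edge_fixed in x and 16 mm beyond it in y
- edge_fixed (a point): on the fixed jaw's straight inner edge, at the top face (8 mm above the bench), 10 mm from the jaw's end; axes as the gauge. The jaw is 7 mm wide at its end; the beam begins at x = +35 mm and nothing of the gauge lies at x under -11 mm
- edge_slide (a point): the matching point on the sliding jaw's inner edge, top face, 10 mm from its end; axes as the gauge. A brass locking screw 23 mm high stands on the slider at x = +44 mm, y = +22 mm from here
- slide_jaw (a joint): opening of the gauge between the jaws' inner edges, m (0.024 to 0.040); the slider is held by 4 N of friction; leave it alone
- table: the bench: wooden top at z = 0, fixed
- punch_a: a chasing punch, a square steel bar 9 mm thick and 110 mm long, lying on the bench between the dividers and the gauge; leave it alone
- punch_b: a chasing punch 8 mm thick and 120 mm long, lying at the back of the bench; leave it alone
- punch_c: a chasing punch 10 mm thick and 105 mm long, lying to the left; leave it alone
- hammer: a chasing hammer, 220 mm long with a 68 mm head, lying at the back; leave it alone
- rosette: a small embossed copper rosette, 40 mm across and 10 mm high, lying between the dividers and the gauge; leave it alone
- wax: a block of beeswax, 55 x 36 x 20 mm, to the right; leave it alone
- wire_brush: a brass wire brush, 180 mm long and 20 mm high, at the back; leave it alone
There are look-alikes about, which are no part of the job. Of the things shaped like the dividers, the steel one is meant.

How it is judged:
On the way, in this order (a step that is already met when the one before it is completed fails the run):
1. the dividers are gripped and lifted clear of the bench (grip point at least 22 mm up) (height (world z) of divider_grip above 0.022 m and contact force between the fingers and dividers above 2 N and contact force between dividers and table below 0.2 N), for 0.2 s.
2. both points stand over the inner edges of the jaws and are held there steadily for 1.5 s (((y of point_l in the frame of edge_slide between -0.002 and 0.002 m and x of point_l in the frame of edge_slide between -0.01 and 0.02 m and z of point_l in the frame of edge_slide between -0.0015 and 0.012 m and y of point_r in the frame of edge_fixed between -0.002 and 0.002 m and x of point_r in the frame of edge_fixed between -0.01 and 0.02 m and z of point_r in the frame of edge_fixed between -0.0015 and 0.012 m) or (y of point_r in the frame of edge_slide between -0.002 and 0.002 m and x of point_r in the frame of edge_slide between -0.01 and 0.02 m and z of point_r in the frame of edge_slide between -0.0015 and 0.012 m and y of point_l in the frame of edge_fixed between -0.002 and 0.002 m and x of point_l in the frame of edge_fixed between -0.01 and 0.02 m and z of point_l in the frame of edge_fixed between -0.0015 and 0.012 m)) and contact force between the fingers and dividers above 2 N and contact force between dividers and table below 0.2 N and contact force between dividers and gauge below 1.5 N and velocity of joint leg_l between -0.05 and 0.05 rad/s and linear speed of dividers below 0.015 m/s and angular speed of dividers below 0.12 rad/s), for 1.5 s.
At the end, for the whole second after the job is handed in: Each point is within 2 mm of its jaw's inner edge, over the last 30 mm of that edge and 0 to 12 mm above the jaws; the fingers squeeze the dividers (over 2 N), which are still, off the bench, and press on the gauge with less than 1.5 N (all of step 2); the arm keeps its last pose, push and grip.
It fails at once if the slide gauge is pushed or its sliding jaw is shifted by more than 10 mm (distance of any of edge_fixed, edge_slide from where it was at the start of the episode above 0.01 m).
It fails at once if the dividers are pressed on the gauge with more than 8 N (contact force between dividers and gauge above 8 N).
It fails at once if another tool on the bench is moved by more than 25 mm (distance of any of punch_a, punch_b, punch_c, hammer, rosette, wax, wire_brush from where it was at the start of the episode above 0.025 m).
It also fails if it takes over 51 s, if anything falls off the work surface, if the arm or the gripper's body presses on something with over 40 N, if the wrist force passes 120 N, or if a joint passes its speed limit or range.

## Robot

A 7-joint arm with a two-finger parallel gripper is mounted at the origin on the work surface. World frame = base frame: x ahead of the robot, y to its left, z up, the work surface at z = 0. Lengths are in m, angles in rad, forces in N, time in s.
With the tool pointing down it reaches from about 0.425 to 0.875 m from the base axis. Payload 8.4 kg.
Tool frame: the origin (TCP) lies midway between the tips of the shut fingers; the grasp point (between the pads) lies 19 mm behind it; z points along the fingers, x is the direction in which the jaws open and shut, and the axes are right-handed (so a half turn about z gives the same grasp; the last joint's range is limited). The gripper opens to 85 mm and grips with 20 to 120 N. Pads are 22 mm wide; open, the fingers measure 114 mm over their backs; the gripper's body (76 mm by 85 mm) begins 54 mm behind the grasp point. The pads swing forward as they close: fully open they stand 13 mm farther back than shut.
Start: joints at [1.212, 0.333, 0.04, 1.465, -0.013, 1.343, -0.059], TCP at [0.167, -0.628, 0.231] pointing down, gripper open.
Joint ranges: [-2.58, 2.58], [-0.38, 2.09], [-1.3, 1.39], [0.25, 2.4], [-1.5, 4.64], [0.08, 2.09], [-2.65, 2.65]. Speed limits (rad/s): [2.22, 2.22, 2.79, 2.79, 3.14, 3.14, 3.14].

## Interface

Orientations are given as a unit quaternion [w, x, y, z].
In Python, from station import telemetry, camera, bot gives the robot as it stands. The module is installed in compiled form; this text tells all that it offers.
- The arm moves only by the tool drive_tool, never from a script. Its argument "deltas" is a list of rows, each a list of 6 numbers: the shift along the tool's x, y, z in mm, then the turn, a rotation vector about the tool's x, y, z in rad. In form: [[x, y, z, wx, wy, wz], ...]. A call has exactly 5 rows; each row shifts and turns the commanded pose from where the row before left it, along the tool's axes as they then stand; what a row does not reach is not made up. A row lasts 1/10 s, in which the tool goes at most 50 mm and 8.59 degrees, less where a joint would pass 70% of its speed; a pose out of reach is approached as far as the arm can. A call with a gripper value outside its range is refused whole. "jaw" is the opening, from 0 (shut) to 1 (fully open), set as the call begins (left out, the last holds). The fingers move at their own pace and stop on an object; "squeeze" is the grip in N (left out, the last holds). Time passes only in rows, so rows that do not move let the fingers close, or fill a call up. It gives the time, the measured TCP pose, the force and the opening at its end, in the units of the state.
- telemetry.read_state(): the state, without advancing time (a new reading comes with each control period).
- camera(name): name is "scene" or "top" or "wrist"; returns a dict with "pixels" (384x512x3 uint8, red, green, blue), "range_z" (384x512 float32, m along the optical axis (not along the pixel's ray), 0 where there is no reading), "intrinsics" (3x3 intrinsics, pixels), "xyz" and "attitude" of the camera in the world; the wrist camera has in their place "T_tool_cam" (4x4, takes a point from camera to tool coordinates, whose origin is the TCP and whose axes are the tool frame's). Camera axes: x right, y up, looking along -z (the intrinsics and any distortion apply to the point x, -y, -z); pixel columns grow to the right and rows downward; lengths in m; the calibration is good to about 2 mm. A picture is of the moment at which its call begins: read the wrist's pose just before it.
- bot.close_job(): hands the job in, once; it reports no verdict.
The state is a dict: "time_s": time; "joints": joint angles; "joint_velocities": joint speeds; "joint_torque": joint torques, N m; "ee_pos": TCP position; "ee_rot": TCP orientation; "force": force on the tool from outside, world axes, zero at the start; "torque": the same for the moment, N m; "finger_gap": finger opening in m.
Only numpy, scipy, OpenCV 4.12 (cv2) and the standard library are available. Lean on these libraries where they do the work, as an engineer would, in place of code of your own. Each camera call takes 0.05 s, during which the arm holds its last target. There are 200 camera calls.

## Working session

There is one attempt and no reset: what is moved stays moved. The work goes in short steps, Python scripts to look and compute and a tool call to move; the robot and the scene stay as the last step left them, time stands still between calls to the robot, and variables do not carry over. Pictures are saved under pics/ and viewed, about 8 in all and at most 12, crops included, and the job is handed in when it is done.

Besides the shell and the picture viewer there is one more tool, called after "Emit:" as name(argument=value, ...), one argument or row to a line, values as JSON. drive_tool: Moves the arm, as the interface text tells. Its arguments: {"type":"object","properties":{"deltas":{"type":"array","items":{"type":"array","items":{"type":"number"}}},"jaw":{"type":"number"},"squeeze":{"type":"number"}},"required":["deltas"]}

```bash
mkdir -p pics; cat > h.py <<'E'
import numpy as np, cv2
from scipy.spatial.transform import Rotation as R
from station import telemetry, camera, bot
def q2R(q): return R.from_quat([q[1],q[2],q[3],q[0]]).as_matrix()
def shot(name,save=None):
    s=telemetry.read_state(); c=camera(name)
    if name=="wrist":
        T=np.eye(4);T[:3,:3]=q2R(s['ee_rot']);T[:3,3]=s['ee_pos'];T=T@np.array(c['T_tool_cam'])
    else:
        T=np.eye(4);a=np.array(c['attitude']);T[:3,:3]=a if a.shape==(3,3) else q2R(a);T[:3,3]=c['xyz']
    if save: cv2.imwrite('pics/'+save,c['pixels'][:,:,::-1])
    K=np.array(c['intrinsics']);z=c['range_z'];v,u=np.mgrid[:z.shape[0],:z.shape[1]]
    P=np.stack([(u-K[0,2])/K[0,0]*z,-(v-K[1,2])/K[1,1]*z,-z],-1)@T[:3,:3].T+T[:3,3]
    P[z==0]=np.nan
    return c,T,K,P,s
def onplane(u,v,K,T,h):
    d=T[:3,:3]@np.array([(u-K[0,2])/K[0,0],-(v-K[1,2])/K[1,1],-1.]);return T[:3,3]+d*(h-T[2,3])/d[2]
E
python3 - <<'E'
from h import *
for n in ("top","scene"):
    c,T,K,P,s=shot(n,n+"0.png"); print(n,{k:(np.array(c[k]).round(3).tolist()) for k in c if k not in("pixels","range_z")})
    np.savez(n+"0.npz",px=c['pixels'],P=P,T=T,K=K)
    for uv in ((100,100),(250,200),(400,300)): print(uv,P[uv[1],uv[0]].round(3))
print(s)
a=[cv2.imread(f'pics/{n}0.png') for n in("top","scene")]
E
```

```text
top {'intrinsics': [[480.431, 0.0, 251.801], [0.0, 480.431, 191.993], [0.0, 0.0, 1.0]], 'xyz': [0.227, 0.024, 1.279], 'attitude': [-0.679, -0.072, 0.081, 0.726]}
(100, 100) [0.802 0.411 0.003]
(250, 200) [ 0.487  0.006 -0.005]
(400, 300) [ 0.196 -0.367 -0.004]
scene {'intrinsics': [[400.501, 0.0, 259.694], [0.0, 400.501, 191.418], [0.0, 0.0, 1.0]], 'xyz': [0.942, 0.436, 0.767], 'attitude': [0.358, 0.128, 0.324, 0.866]}
(100, 100) [ 0.594 -0.595  0.051]
(250, 200) [ 0.52  -0.034  0.003]
(400, 300) [ 0.485  0.373 -0.002]
{'time_s': 0.05, 'joints': array([ 1.21180442,  0.33389864,  0.03988667,  1.4662541 , -0.01343633,
        1.34328208, -0.0584774 ]), 'joint_velocities': array([-5.40284143e-04, -2.97728395e-04,  6.68395608e-06,  7.04107276e-04,
        5.10704331e-04,  1.63824781e-03,  1.51250930e-03]), 'joint_torque': array([ 5.18217057e-03, -6.60647249e+01,  1.37237716e+00, -4.06885350e+01,
        1.70856732e-02,  9.30351438e-03, -4.80176402e-05]), 'ee_pos': array([ 0.16683598, -0.62776692,  0.23043775]), 'ee_rot': array([-4.49755027e-04,  7.92737149e-01, -6.09563116e-01, -6.47071061e-04]), 'force': array([-0.05786316, -0.46421784,  0.56020647]), 'torque': array([ 0.02443595, -0.00276888,  0.02480433]), 'finger_gap': 0.0858114380311099}
```

View pics/top0.png

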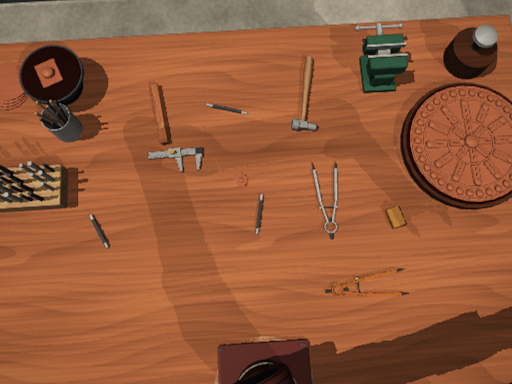

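The top view shows the steel dividers at about (325,200), with the bow at (331,228) and the points at (313,163) and (337,163). The gauge is at (180,157) with its jaws towards the robot. The brass look-alike is at (365,285).

```bash
python3 - <<'E'
from h import *
d=np.load('top0.npz');px=d['px'][:,:,::-1];K,T=d['K'],d['T']
a=cv2.resize(px[150:245,285:365],None,fx=6,fy=6,interpolation=cv2.INTER_CUBIC)
b=cv2.resize(px[140:180,140:215],None,fx=4,fy=4,interpolation=cv2.INTER_CUBIC)
o=np.zeros((600,800,3),np.uint8);o[:570,:480]=a;o[:160,490:790]=b;cv2.imwrite('pics/crop0.png',o)
for n,u,v,h in(("bow",331,228,.005),("pl",313,163,.005),("pr",337,163,.005),("jL",181,169,.008),("jR",201,167,.008),("rosette",242,181,.01),("punchA",260,213,.005)): print(n,onplane(u,v,K,T,h).round(3))
P=d['P'];print(np.nanmax(P[150:170,150:205,2]),np.nanmax(P[160:238,310:340,2]))
E
```

```text
bow [ 0.395 -0.205  0.005]
pl [ 0.577 -0.174  0.005]
pr [ 0.573 -0.24   0.005]
jL [0.583 0.188 0.008]
jR [0.585 0.134 0.008]
rosette [0.538 0.024 0.01 ]
punchA [ 0.448 -0.019  0.005]
0.027858346694192626 0.01599836793215914
```

View pics/crop0.png

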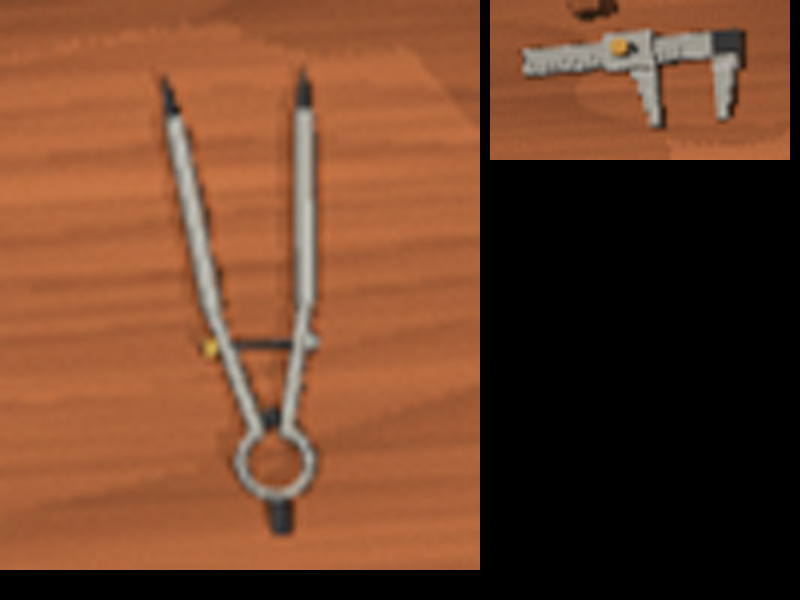

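```bash
cat >> h.py <<'E'
def plan(pos,yaw,s=None):
    "tool pointing down, tool x at world angle yaw; print shift in present tool axes (mm) and rotvec in tool axes"
    s=s or telemetry.read_state();M=q2R(s['ee_rot']);p=np.array(s['ee_pos'])
    G=np.array([[np.cos(yaw),np.sin(yaw),0],[np.sin(yaw),-np.cos(yaw),0],[0,0,-1]])
    print("shift now-axes mm",(M.T@(np.array(pos)-p)*1e3).round(1),"shift goal-axes",(G.T@(np.array(pos)-p)*1e3).round(1),"turn",R.from_matrix(M.T@G).as_rotvec().round(4))
E
python3 - <<'E'
from h import *
d=np.load('top0.npz');K,T=d['K'],d['T']
f=lambda x,y,h:onplane(285+x/6-.4,150+y/6-.4,K,T,h)
g=lambda x,y,h:onplane(140+(x-490)/4-.4,140+y/4-.4,K,T,h)
a,b,pv,bk=f(163,75,.005),f(303,68,.005),f(270,415,.005),f(280,532,.005)
print(a,b,pv,bk,np.linalg.norm(a-b)); m=(a+b)/2; ph=np.arctan2(*(m-bk)[1::-1]); print(np.degrees(ph),np.linalg.norm(m-bk),np.linalg.norm(m-pv))
gp=m-.092*np.array([np.cos(ph),np.sin(ph),0]);print("grip",gp)
print("gauge",g(652,125,.008),g(722,120,.008),g(526,74,.008),g(712,55,.008))
print(np.degrees(np.arctan2(*(g(712,33,.008)-g(526,52,.008))[1::-1])))
plan([gp[0]-.02,gp[1],.26],ph-np.pi/2)
c=camera("wrist");print(np.array(c['T_tool_cam']).round(3),c['intrinsics'])
E
```

```text
[ 0.58023692 -0.17104396  0.005     ] [ 0.57934351 -0.23557188  0.005     ] [ 0.41981097 -0.20404497  0.005     ] [ 0.3672749  -0.20313908  0.005     ] 0.06453410568216017
-0.04552025377920069 0.2125153818966548 0.15998094849838057
grip [ 0.48779025 -0.20323483  0.005     ]
gauge [0.57827921 0.19106806 0.008     ] [0.57867426 0.14320925 0.008     ] [0.62019843 0.27615654 0.008     ] [0.62543832 0.14811017 0.008     ]
-87.63799330077995
shift now-axes mm [-333.  -399.9  -29. ] shift goal-axes [-424.8 -300.6  -29.5] turn [0.0003 0.0014 0.2607]
[[ 1.    -0.001 -0.001  0.001]
 [-0.001 -0.955 -0.298 -0.076]
 [-0.001  0.298 -0.955 -0.142]
 [ 0.     0.     0.     1.   ]] [[272.98173097   0.         250.63746678]
 [  0.         272.98173097 189.1751887 ]
 [  0.           0.           1.        ]]
```

Emit:
drive_tool(
  deltas=[
    [-22, -26.6, -2, 0, 0, 0],
    [-22, -26.6, -2, 0, 0, 0],
    [-22, -26.6, -2, 0, 0, 0],
    [-22, -26.6, -2, 0, 0, 0],
    [-22, -26.6, -2, 0, 0, 0],
  ],
)

```text
time_s: 0.65
ee_pos: [0.2678, -0.4863, 0.2412]
ee_rot: [-0.0, 0.793, -0.61, -0.0]
force: [-0.0, -0.4, 0.1]
finger_gap: 0.0855
```

Emit:
drive_tool(
  deltas=[
    [-22, -26.6, -2, 0, 0, 0],
    [-22, -26.6, -2, 0, 0, 0],
    [-22, -26.6, -2, 0, 0, 0],
    [-22, -26.6, -2, 0, 0, 0],
    [-22, -26.6, -2, 0, 0, 0],
  ],
)

```text
time_s: 1.15
ee_pos: [0.368, -0.3459, 0.2513]
ee_rot: [0.0, 0.793, -0.61, -0.0]
force: [1.1, 0.1, -0.1]
finger_gap: 0.0854
```

Emit:
drive_tool(
  deltas=[
    [-22, -26.6, -2, 0, 0, 0],
    [-22, -26.6, -2, 0, 0, 0],
    [-22, -26.6, -2, 0, 0, 0],
    [-22, -26.6, -2, 0, 0, 0],
    [-22, -26.6, -2, 0, 0, 0],
  ],
)

```text
time_s: 1.65
ee_pos: [0.4683, -0.2055, 0.2613]
ee_rot: [0.0, 0.793, -0.61, -0.0]
force: [-0.1, -1.1, 0.6]
finger_gap: 0.0852
```

Emit:
drive_tool(
  deltas=[
    [0, 0, 0, 0, 0, 0.052],
    [0, 0, 0, 0, 0, 0.052],
    [0, 0, 0, 0, 0, 0.052],
    [0, 0, 0, 0, 0, 0.052],
    [0, 0, 0, 0, 0, 0.052],
  ],
)

```text
time_s: 2.15
ee_pos: [0.4676, -0.2067, 0.2611]
ee_rot: [-0.0, -0.706, 0.708, 0.0]
force: [-0.3, -0.1, 0.7]
finger_gap: 0.0857
```

```bash
python3 - <<'E'
from h import *
c,T,K,P,s=shot("wrist","w1.png");np.savez("w1.npz",px=c['pixels'],P=P,T=T,K=K);print(s['ee_pos'],s['ee_rot'],s['time_s'],T)
E
```

```text
[ 0.46763743 -0.2066812   0.26109572] [-9.01139841e-05 -7.06291962e-01  7.07920617e-01  2.36567959e-04] 2.15 [[-1.27609093e-03  9.54628208e-01  2.97797509e-01  5.43694903e-01]
 [-9.99998924e-01 -1.43372402e-03  3.10895252e-04 -2.08147032e-01]
 [ 7.23748820e-04 -2.97796792e-01  9.54629010e-01  4.03014538e-01]
 [ 0.00000000e+00  0.00000000e+00  0.00000000e+00  1.00000000e+00]]
```

View pics/w1.png

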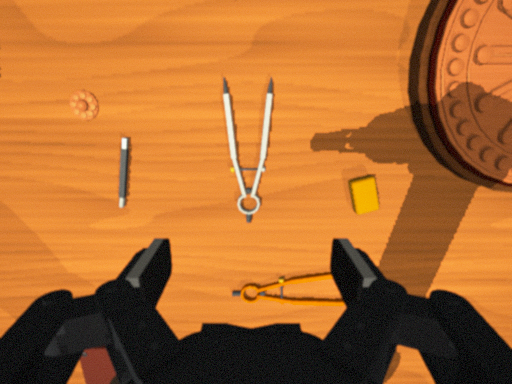

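The wrist view shows the divider points at (225,77) and (272,77), the bow at (248,205) and the tail end at (249,221). The path down is clear.

```bash
python3 - <<'E'
from h import *
d=np.load('w1.npz');K,T=d['K'],d['T']
a,b,bk,bw=[onplane(u,v,K,T,.005) for u,v in((225,76.5),(272,76.5),(249,221),(248.5,204))]
print(a,b,bk,bw,np.linalg.norm(a-b));m=(a+b)/2;ph=np.arctan2(*(m-bk)[1::-1]);print(np.degrees(ph),np.linalg.norm(m-bk))
px=d['px'].astype(int);g=(abs(px[...,0]-px[...,2])<45)&(px.sum(2)>250)
# steel leg pixels -> leg midline
v,u=np.nonzero(g[90:170,215:285]);Q=np.array([onplane(x+215,y+90,K,T,.007) for x,y in zip(u,v)])
for x0 in np.arange(.48,.56,.01):
    q=Q[abs(Q[:,0]-x0)<.005];l=q[q[:,1]>-.204,1];r=q[q[:,1]<-.204,1]
    if len(l) and len(r):print(round(x0,3),l.min().round(4),l.max().round(4),r.min().round(4),r.max().round(4),"mid",((l.mean()+r.mean())/2).round(4))
P=d['P'];print(np.nanmedian(P[100:150,150:200,2]))
plan([.490,-.204,.06],-np.pi/2)
E
```

```text
[ 0.57928231 -0.17379266  0.005     ] [ 0.57920527 -0.23738756  0.005     ] [ 0.36669954 -0.20561392  0.005     ] [ 0.39541188 -0.20492503  0.005     ] 0.06359494829603676
0.00641803774306028 0.2125442533896998
0.48 -0.1857 -0.1784 -0.2293 -0.2234 mid -0.2044
0.49 -0.1844 -0.1772 -0.2305 -0.2247 mid -0.2044
0.5 -0.1845 -0.1761 -0.2317 -0.2247 mid -0.2042
0.51 -0.1833 -0.1761 -0.2317 -0.226 mid -0.2042
0.52 -0.1821 -0.175 -0.233 -0.2272 mid -0.2043
0.53 -0.1809 -0.1739 -0.2341 -0.2285 mid -0.2042
0.54 -0.1798 -0.1728 -0.2353 -0.2284 mid -0.2042
0.55 -0.1787 -0.1717 -0.2364 -0.2296 mid -0.2041
0.56 -0.1774 -0.1719 -0.2364 -0.2309 mid -0.204
-0.0006194147459817057
shift now-axes mm [ -2.8 -22.4 201.1] shift goal-axes [ -2.7 -22.3 201.1] turn [ 0.0004  0.0002 -0.0055]
```

Emit:
drive_tool(
  deltas=[
    [-0.5, -4, 30, 0, 0, -0.001],
    [-0.5, -4, 40, 0, 0, -0.001],
    [-0.5, -4, 40, 0, 0, -0.001],
    [-0.5, -4, 40, 0, 0, -0.001],
    [-0.5, -3.5, 36, 0, 0, -0.001],
  ],
  jaw=0.8,
  squeeze=60,
)

```text
time_s: 2.7
ee_pos: [0.4869, -0.204, 0.0734]
ee_rot: [0.0, 0.709, -0.705, -0.0]
force: [0.7, 0.0, 0.4]
finger_gap: 0.0688
```

Emit:
drive_tool(
  deltas=[
    [0, 0, 25, 0, 0, 0],
    [0, 0, 15, 0, 0, 0],
    [0, 0, 10, 0, 0, 0],
    [0, 0, 5, 0, 0, 0],
    [0, 0, 0, 0, 0, 0],
  ],
)

```text
time_s: 3.2
ee_pos: [0.4875, -0.2043, 0.0206]
ee_rot: [-0.0, 0.709, -0.705, 0.0]
force: [-0.3, -0.5, 0.6]
finger_gap: 0.0684
```

```bash
python3 - <<'E'
from h import *
c,T,K,P,s=shot("wrist","w2.png");print(s['ee_pos'],s['finger_gap'],s['force'])
plan([.487,-.2042,-.001],-np.pi/2)
E
```

```text
[ 0.48752229 -0.20434534  0.02057889] 0.06838278669556068 [-0.34699792 -0.45487159  0.55862161]
shift now-axes mm [-0.3  0.8 22.1] shift goal-axes [-0.2  0.8 22.1] turn [-0.001  -0.0004  0.0048]
```

View pics/w2.png

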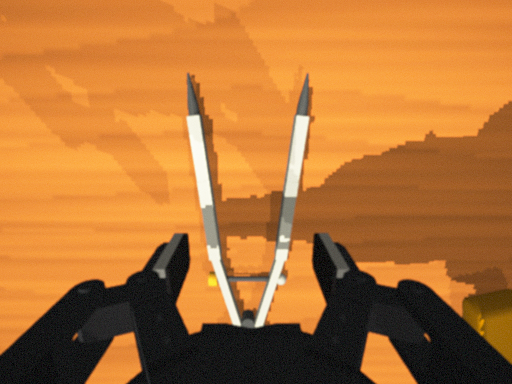

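The wrist view shows both fingers straddling the legs, with the points at (189,75) and (307,75), centred near column 248. Next I descend and close.

Emit:
drive_tool(
  deltas=[
    [0, 0, 8, 0, 0, 0],
    [0, 0, 6, 0, 0, 0.002],
    [0, 0, 4, 0, 0, 0.002],
    [0, 0, 3, 0, 0, 0],
    [0, 0, 0, 0, 0, 0],
  ],
)

```text
time_s: 3.75
ee_pos: [0.487, -0.2041, -0.0012]
ee_rot: [0.0, 0.707, -0.707, -0.0]
force: [0.6, 0.5, -0.3]
finger_gap: 0.0683
```

Emit:
drive_tool(
  deltas=[
    [0, 0, 0, 0, 0, 0],
    [0, 0, 0, 0, 0, 0],
    [0, 0, 0, 0, 0, 0],
    [0, 0, 0, 0, 0, 0],
    [0, 0, 0, 0, 0, 0],
  ],
  jaw=0.58,
)

```text
time_s: 4.25
ee_pos: [0.4879, -0.2043, -0.0001]
ee_rot: [-0.0, 0.707, -0.707, 0.0]
force: [-0.6, 1.5, 5.9]
finger_gap: 0.05
```

Emit:
drive_tool(
  deltas=[
    [0, 0, -2, 0, 0, 0],
    [0, 0, -4, 0, 0, 0],
    [0, 0, -4, 0, 0, 0],
    [0, 0, -4, 0, 0, 0],
    [0, 0, -4, 0, 0, 0],
  ],
  jaw=0.52,
)

```text
time_s: 4.75
ee_pos: [0.4872, -0.2042, 0.0176]
ee_rot: [0.0, 0.707, -0.707, -0.0]
force: [-1.0, -0.7, -0.9]
finger_gap: 0.0442
```

Emit:
drive_tool(
  deltas=[
    [0, 0, -6, 0, 0, 0],
    [0, 0, -8, 0, 0, 0],
    [0, 0, -8, 0, 0, 0],
    [0, 0, -8, 0, 0, 0],
    [0, 0, -5, 0, 0, 0],
  ],
)

```text
time_s: 5.25
ee_pos: [0.4877, -0.2044, 0.0534]
ee_rot: [-0.0, 0.707, -0.707, 0.0]
force: [-0.2, 0.4, -1.8]
finger_gap: 0.0449
```

```bash
python3 - <<'E'
from h import *
c,T,K,P,s=shot("wrist","w3.png");np.savez("w3.npz",px=c['pixels'],P=P,T=T,K=K);print(s['ee_pos'],s['finger_gap'],s['force'],s['time_s'])
E
```

```text
[ 0.4876962  -0.20435134  0.05342716] 0.044943980285691285 [-0.24172863  0.3570247  -1.77706044] 5.25
```

View pics/w3.png

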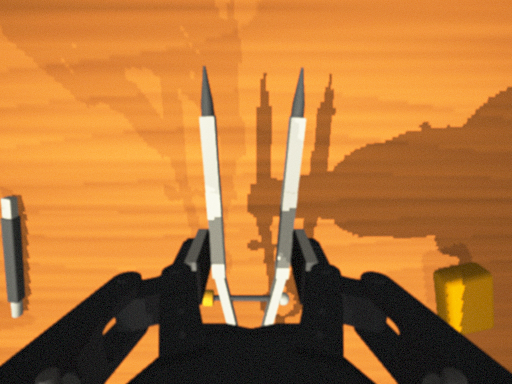

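The dividers are lifted and held, with the points at (205,67) and (302,68). Next I measure their pose in the tool frame from depth.

```bash
cat >> h.py <<'E'
def tips(c,T,K,P,s,zmin,vmax=180,show=True):
    """divider pixels in wrist view by height above zmin; fit legs and give tips in tool frame"""
    M=q2R(s['ee_rot']);t=np.array(s['ee_pos']);Q=(P-t)@M   # tool coords
    m=(P[...,2]>zmin)&(np.arange(384)[:,None]<vmax)
    out=[]
    n,lab,st,_=cv2.connectedComponentsWithStats(m.astype(np.uint8))
    for i in range(1,n):
        if st[i,4]<60: continue
        v,u=np.nonzero(lab==i);q=Q[v,u];k=v.argmin();vt=v.min();ut=u[v==vt].mean()
        kk=v<np.percentile(v,100)
        f=np.polyfit(q[:,1],q[:,2],1);z=np.polyval(f,q[:,1].min())
        out.append((ut,vt,q[v<=vt+1].mean(0),f,z))
        if show: print("comp",st[i],"tip px",ut,vt,"tool mm",(q[v<=vt+2].mean(0)*1e3).round(1),"z slope",f[0].round(3),"z at tip(top face)",(z*1e3).round(1),"z end",(np.polyval(f,q[:,1].max())*1e3).round(1))
    return out
E
python3 - <<'E'
from h import *
d=np.load('w3.npz');s=telemetry.read_state();P=d['P']
c=None;tips(c,d['T'],d['K'],P,s,.03,260)
for u,v in((210,150),(215,200),(295,150),(287,200),(206,100),(205,75),(300,100)): print(u,v,P[v,u].round(4))
E
```

```text
comp [ 174   66   52  194 3496] tip px 203.5 66 tool mm [-20.2 -91.8  -5.4] z slope -0.108 z at tip(top face) -4.3 z end -15.5
comp [ 275   68   53  192 3527] tip px 302.0 68 tool mm [ 24.7 -91.1  -5.2] z slope -0.106 z at tip(top face) -4.3 z end -15.3
210 150 [ 0.5425 -0.1861  0.0637]
215 200 [ 0.5164 -0.1873  0.0624]
295 150 [ 0.5423 -0.2274  0.0622]
287 200 [ 0.5163 -0.2246  0.0622]
206 100 [ 0.5655 -0.185   0.0621]
205 75 [ 0.5764 -0.1848  0.0607]
300 100 [ 0.5656 -0.2287  0.0617]
```

```bash
python3 - <<'E'
from h import *
plan([.465,.165,.11],np.radians(-87.6))
E
```

```text
shift now-axes mm [-369.5   22.6  -56.4] shift goal-axes [-370.1    7.5  -56.1] turn [-0.0016 -0.0008 -0.0411]
```

Emit:
drive_tool(
  deltas=[
    [-8, 1, -8, 0, 0, 0],
    [-15, 1, -12, 0, 0, 0],
    [-20, 1, -14, 0, 0, 0],
    [-22, 1, -12, 0, 0, 0],
    [-22, 1, -10, 0, 0, 0],
  ],
)

```text
time_s: 5.8
ee_pos: [0.4822, -0.115, 0.1097]
ee_rot: [-0.0, 0.708, -0.706, 0.0]
force: [0.9, -0.5, -1.6]
finger_gap: 0.0448
```

Emit:
drive_tool(
  deltas=[
    [-23, 1, 0, 0, 0, 0],
    [-23, 1, 0, 0, 0, 0],
    [-23, 1, 0, 0, 0, 0],
    [-23, 1, 0, 0, 0, 0],
    [-23, 1, 0, 0, 0, 0],
  ],
)

```text
time_s: 6.3
ee_pos: [0.4765, 0.0001, 0.109]
ee_rot: [-0.0, 0.708, -0.706, 0.0]
force: [-0.4, -0.3, -1.2]
finger_gap: 0.0443
```

Emit:
drive_tool(
  deltas=[
    [-23, 1, 0, 0, 0, 0],
    [-23, 1, 0, 0, 0, 0],
    [-22, 1, 0, 0, 0, 0],
    [-20, 1, 0, 0, 0, 0],
    [-18, 1, 0, 0, 0, 0],
  ],
)

```text
time_s: 6.8
ee_pos: [0.4712, 0.1061, 0.109]
ee_rot: [-0.0, 0.708, -0.706, 0.0]
force: [-0.1, -0.0, -2.7]
finger_gap: 0.0446
```

Emit:
drive_tool(
  deltas=[
    [-16, 1, 0, 0, 0, -0.01],
    [-14, 1, 0, 0, 0, -0.01],
    [-12, 1, 0, 0, 0, -0.011],
    [-10, 1, 0, 0, 0, -0.01],
    [-8, 0, 0, 0, 0, 0],
  ],
)

```text
time_s: 7.3
ee_pos: [0.4668, 0.1644, 0.1083]
ee_rot: [0.0, 0.722, -0.692, -0.0]
force: [0.2, -0.4, -0.8]
finger_gap: 0.0446
```

Emit:
drive_tool(
  deltas=[
    [0, 0, 0, 0, 0, 0],
    [0, 0, 0, 0, 0, 0],
    [0, 0, 0, 0, 0, 0],
    [0, 0, 0, 0, 0, 0],
    [0, 0, 0, 0, 0, 0],
  ],
)

```text
time_s: 7.8
ee_pos: [0.4671, 0.1633, 0.1083]
ee_rot: [0.0, 0.721, -0.692, 0.0]
force: [0.2, -0.0, -1.2]
finger_gap: 0.0448
```

```bash
python3 - <<'E'
from h import *
c,T,K,P,s=shot("wrist","w4.png");np.savez("w4.npz",px=c['pixels'],P=P,T=T,K=K,ep=s['ee_pos'],er=s['ee_rot']);print(s['ee_pos'],s['finger_gap'],s['force'],s['time_s'])
tips(c,T,K,P,s,.08,200)
a=cv2.resize(c['pixels'][:200,150:350,::-1],None,fx=3,fy=3,interpolation=cv2.INTER_NEAREST);cv2.imwrite('pics/w4c.png',a)
E
```

```text
[0.46709262 0.16329    0.10832771] 0.04484146696565203 [ 0.21627637 -0.03640629 -1.24154551] 7.8
comp [ 199   66   23  134 1808] tip px 204.0 66 tool mm [-20.  -92.2  -5.7] z slope -0.028 z at tip(top face) -7.1 z end -8.9
comp [ 281   68   25  132 1812] tip px 302.0 68 tool mm [ 24.9 -91.4  -5.5] z slope -0.026 z at tip(top face) -7.0 z end -8.7
```

View pics/w4c.png

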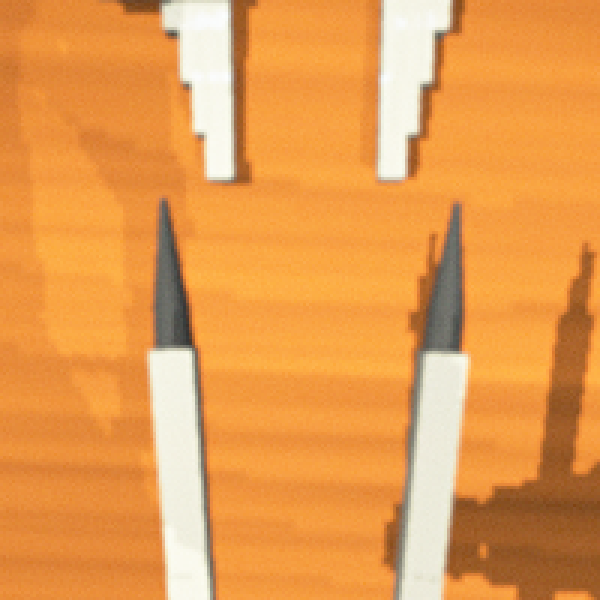

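The crop shows the jaws with inner edges at crop x≈234 (sliding, left) and x≈380 (fixed, right), both ending at y≈181. The divider points are at crop (163,200) and (457,204), well aligned with the jaws.

```bash
cat > gauge.py <<'E'
from h import *
def edges(px,K,T,rows,cu,back=0):
    """inner jaw edges as world points at z=8mm: bright steel vs. blue channel"""
    b=px[...,2].astype(float);L=[];Rr=[]
    for v in rows:
        row=b[v];th=140
        uL=next(u for u in range(cu,0,-1) if row[u]>th); uR=next(u for u in range(cu,511) if row[u]>th)
        eL=uL+(row[uL]-th)/(row[uL]-row[uL+1]) ; eR=uR-(row[uR]-th)/(row[uR]-row[uR-1])
        L.append(onplane(eL,v,K,T,.008));Rr.append(onplane(eR,v,K,T,.008))
    return np.array(L),np.array(Rr)
E
python3 - <<'E'
from gauge import *
d=np.load('w4.npz');px,K,T=d['px'],d['K'],d['T']
L,Rr=edges(px,K,T,range(8,57,3),252)
for a in (L,Rr):
    f=np.polyfit(a[:,0],a[:,1],1);print("slope",f[0].round(4),"y at .588",np.polyval(f,.588).round(4),"resid mm",(abs(np.polyval(f,a[:,0])-a[:,1]).max()*1e3).round(2),a[0].round(4),a[-1].round(4))
print("ends",onplane(222,60,K,T,.008).round(4),onplane(281,60,K,T,.008).round(4))
P=d['P'];print("jaw z",np.nanmedian(P[20:50,215:225,2]),"bench",np.nanmedian(P[40:60,240:265,2]), "legs z",np.nanmedian(P[125:190,203:208,2]))
E
```

```text
slope 0.0437 y at .588 0.1854 resid mm 0.15 [0.6129 0.1865 0.008 ] [0.5793 0.1849 0.008 ]
slope 0.0386 y at .588 0.147 resid mm 0.26 [0.6145 0.148  0.008 ] [0.5809 0.1467 0.008 ]
ends [0.5762 0.1895 0.008 ] [0.5782 0.1418 0.008 ]
jaw z 0.007449286707678401 bench -0.0005470647853615396 legs z 0.11737837286435548
```

Emit:
drive_tool(
  deltas=[
    [0, 0, 0, 0, 0, 0],
    [0, 0, 0, 0, 0, 0],
    [0, 0, 0, 0, 0, 0],
    [0, 0, 0, 0, 0, 0],
    [0, 0, 0, 0, 0, 0],
  ],
  jaw=0.487,
)

```text
time_s: 8.35
ee_pos: [0.467, 0.1637, 0.1083]
ee_rot: [-0.0, 0.722, -0.692, -0.0]
force: [0.3, 0.3, -0.9]
finger_gap: 0.0419
```

```bash
python3 - <<'E'
from h import *
c,T,K,P,s=shot("wrist","w5.png");print(s['finger_gap'])
tips(c,T,K,P,s,.08,200)
plan([.4977,.1649,.025],np.radians(-87.65))
E
```

```text
0.04189797473832366
comp [ 205   67   20  133 1755] tip px 211.0 67 tool mm [-17.  -91.9  -4.3] z slope -0.044 z at tip(top face) -5.6 z end -8.4
comp [ 278   68   22  132 1767] tip px 295.0 68 tool mm [ 22.  -91.6  -4.1] z slope -0.037 z at tip(top face) -5.7 z end -8.1
shift now-axes mm [  0.1 -30.7  83.4] shift goal-axes [  0.1 -30.7  83.4] turn [-0.      0.      0.0007]
```

Emit:
drive_tool(
  deltas=[
    [0, -5, 5, 0, 0, 0],
    [0, -7, 10, 0, 0, 0],
    [0, -8, 14, 0, 0, 0],
    [0, -7, 14, 0, 0, 0],
    [0, -3.5, 12, 0, 0, 0],
  ],
)

```text
time_s: 8.9
ee_pos: [0.498, 0.1647, 0.0516]
ee_rot: [0.0, 0.722, -0.692, -0.0]
force: [-0.2, -0.5, -2.2]
finger_gap: 0.042
```

Emit:
drive_tool(
  deltas=[
    [0, 0, 10, 0, 0, 0],
    [0, 0, 8, 0, 0, 0],
    [0, 0, 6, 0, 0, 0],
    [0, 0, 3, 0, 0, 0],
    [0, 0, 0, 0, 0, 0],
  ],
)

```text
time_s: 9.4
ee_pos: [0.4973, 0.1649, 0.0262]
ee_rot: [0.0, 0.722, -0.692, -0.0]
force: [-1.3, 0.6, -1.5]
finger_gap: 0.0416
```

```bash
python3 - <<'E'
from h import *
c,T,K,P,s=shot("wrist","w6.png");np.savez("w6.npz",px=c['pixels'],P=P,T=T,K=K,ep=s['ee_pos'],er=s['ee_rot']);print(s['ee_pos'],s['finger_gap'],s['force'],s['time_s'])
a=cv2.resize(c['pixels'][:150,150:350,::-1],None,fx=4,fy=4,interpolation=cv2.INTER_NEAREST);cv2.imwrite('pics/w6c.png',a)
tips(c,T,K,P,s,.02,200)
for v in (45,60,67,75,80,100,150): print(v,P[v,208:214,2].round(4),P[v,292:298,2].round(4))
E
```

```text
[0.4972902  0.16493724 0.0261748 ] 0.0415785355529397 [-1.26323824  0.60731897 -1.52993101] 9.4
comp [ 205   67   20  133 1750] tip px 211.0 67 tool mm [-17.  -91.9  -4.2] z slope -0.043 z at tip(top face) -5.6 z end -8.4
comp [ 278   68   22  132 1772] tip px 295.0 68 tool mm [ 22.  -91.5  -4.4] z slope -0.038 z at tip(top face) -5.6 z end -8.1
45 [0.0082 0.0075 0.0084 0.0063 0.008  0.0066] [0.0083 0.0061 0.0066 0.0079 0.0085 0.007 ]
60 [0.0074 0.0075 0.0058 0.0066 0.0062 0.006 ] [0.0068 0.0075 0.0081 0.007  0.0074 0.0068]
67 [0.0085 0.0076 0.0299 0.0317 0.0303 0.0082] [0.0082 0.0067 0.0073 0.0073 0.0079 0.0062]
75 [0.0076 0.0301 0.031  0.0309 0.0309 0.0302] [0.0075 0.0314 0.0311 0.0303 0.0308 0.0067]
80 [0.0076 0.0301 0.032  0.0316 0.0306 0.0298] [0.0294 0.0312 0.0309 0.0302 0.0308 0.0306]
100 [0.0301 0.0328 0.0325 0.0322 0.0326 0.0317] [0.0324 0.0327 0.0319 0.0317 0.0322 0.0324]
150 [0.034  0.0339 0.0329 0.0348 0.0357 0.0347] [0.0334 0.0339 0.0336 0.0342 0.0347 0.0339]
```

View pics/w6c.png

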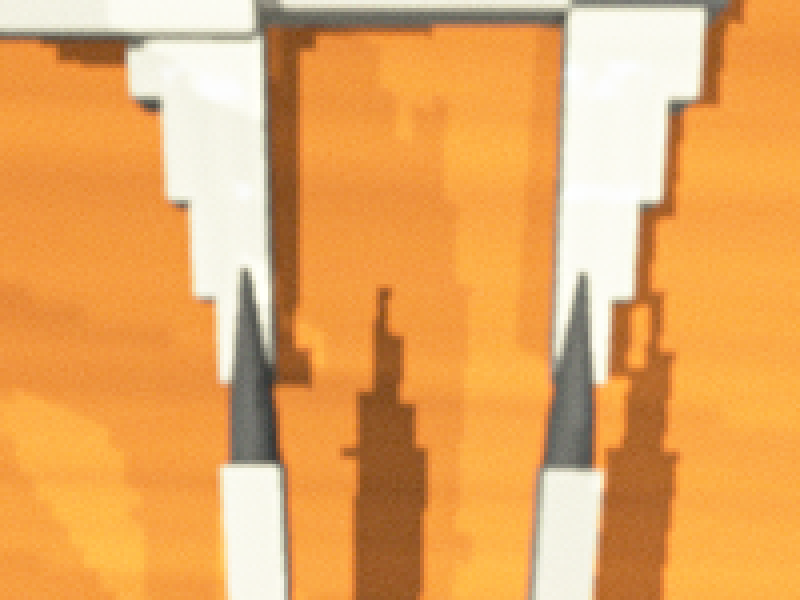

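The points at crop (245,270) and (583,274) hover over the jaws about 22 mm up. The inner edges are at crop x≈268 and x≈556. I'll compute the offsets with the parallax removed.

```bash
cat >> gauge.py <<'E'
def report(px,K,T,P,s,rows,zmin,ztip):
    L,Rr=edges(px,K,T,rows,248)
    fl=np.polyfit(L[:,0],L[:,1],1);fr=np.polyfit(Rr[:,0],Rr[:,1],1)
    print("slopes",fl[0].round(4),fr[0].round(4),"gap",(np.polyval(fl,.59)-np.polyval(fr,.59)).round(4))
    o=tips(None,T,K,P,s,zmin,200,show=False);o.sort(key=lambda a:a[0])
    for (u,v,q,f,z),e in zip(o,(fl,fr)):
        w=onplane(u,v,K,T,ztip);print("tip px",u,v,"world",w.round(4),"y off gauge mm",((w[1]-np.polyval(e,w[0]))*1e3).round(2))
E
python3 - <<'E'
from gauge import *
d=np.load('w6.npz');s=telemetry.read_state();s['ee_pos']=d['ep'];s['ee_rot']=d['er']
report(d['px'],d['K'],d['T'],d['P'],s,range(16,62,3),.02,.0305)
K,T=d['K'],d['T'];print("ends",onplane(206,94.5,K,T,.008),onplane(300,94.5,K,T,.008))
E
```

```text
slopes 0.0346 0.0393 gap 0.0386
tip px 211.0 67 world [0.5889 0.1858 0.0305] y off gauge mm 0.15
tip px 295.0 68 world [0.5901 0.1469 0.0305] y off gauge mm -0.22
ends [0.57725676 0.19164713 0.008     ] [0.5794933  0.13957776 0.008     ]
```

Emit:
drive_tool(
  deltas=[
    [0, 0, 4, 0, 0, 0],
    [0, 0, 5, 0, 0, 0],
    [0, 0, 4, 0, 0, 0],
    [0, 0, 3, 0, 0, 0],
    [0, 0, 1, 0, 0, 0],
  ],
  jaw=0.486,
)

```text
time_s: 9.95
ee_pos: [0.4972, 0.1649, 0.0089]
ee_rot: [0.0, 0.722, -0.692, -0.0]
force: [-0.5, 0.7, -0.2]
finger_gap: 0.0417
```

Emit:
drive_tool(
  deltas=[
    [0, 0, 0, 0, 0, 0],
    [0, 0, 0, 0, 0, 0],
    [0, 0, 0, 0, 0, 0],
    [0, 0, 0, 0, 0, 0],
    [0, 0, 0, 0, 0, 0],
  ],
)

```text
time_s: 10.45
ee_pos: [0.4975, 0.165, 0.0094]
ee_rot: [-0.0, 0.722, -0.692, 0.0]
force: [0.6, -0.3, -0.8]
finger_gap: 0.042
```

```bash
python3 - <<'E'
from gauge import *
c,T,K,P,s=shot("wrist","w7.png");np.savez("w7.npz",px=c['pixels'],P=P,T=T,K=K,ep=s['ee_pos'],er=s['ee_rot']);print(s['ee_pos'],s['finger_gap'],s['force'],s['time_s'])
a=cv2.resize(c['pixels'][:150,150:350,::-1],None,fx=4,fy=4,interpolation=cv2.INTER_NEAREST);cv2.imwrite('pics/w7c.png',a)
for v in (60,66,68,70,75,80,100,150): print(v,P[v,208:214,2].round(4),P[v,292:298,2].round(4))
try: report(c['pixels'],K,T,P,s,range(10,60,3),.011,.0135)
except Exception as e: print(e)
for u,v in((211,67),(295,68)): print(onplane(u,v,K,T,.0135).round(4))
E
```

```text
[0.49754487 0.16498174 0.00944314] 0.04197340300792776 [ 0.64720914 -0.30746081 -0.76550771] 10.45
60 [0.0072 0.0074 0.0071 0.0084 0.0072 0.0039] [0.0005 0.0052 0.0073 0.0073 0.0072 0.0078]
66 [0.0077 0.0066 0.0079 0.008  0.0068 0.0041] [0.0013 0.0036 0.008  0.0063 0.007  0.0064]
68 [0.0059 0.0084 0.0137 0.014  0.0139 0.0053] [0.0012 0.0041 0.0131 0.0131 0.0136 0.0079]
70 [0.007  0.0071 0.013  0.0136 0.0149 0.0042] [0.0012 0.0063 0.0128 0.0143 0.0141 0.0076]
75 [0.0072 0.0132 0.0144 0.0139 0.0141 0.0147] [0.0015 0.0138 0.0142 0.0142 0.0158 0.0074]
80 [0.0074 0.0133 0.0134 0.0152 0.0135 0.0141] [0.0136 0.0139 0.0152 0.0153 0.0145 0.0128]
100 [0.0148 0.0151 0.015  0.0149 0.0165 0.016 ] [0.0154 0.0164 0.0152 0.0145 0.0161 0.0153]
150 [0.0186 0.0174 0.0182 0.018  0.0176 0.0172] [ 0.0183  0.0171  0.017   0.0177  0.0167 -0.0006]
slopes 0.0356 0.0381 gap 0.0386
tip px 211.0 67 world [0.5891 0.1859 0.0135] y off gauge mm 0.23
tip px 295.0 68 world [0.5904 0.1468 0.0135] y off gauge mm -0.26
[0.5891 0.1859 0.0135]
[0.5904 0.1468 0.0135]
```

View pics/w7c.png

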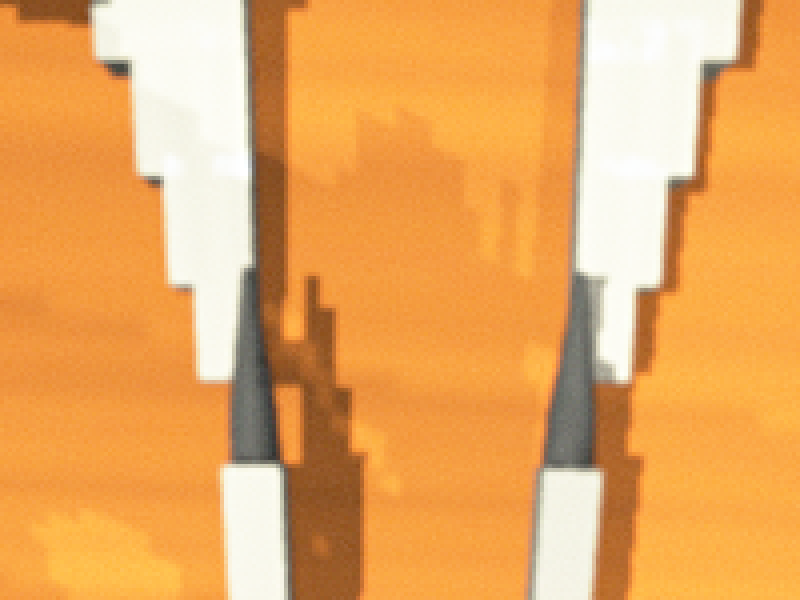

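The points now sit on the inner edges: left tip at crop (247,270) against its edge at about 252, right tip at (579,274) against about 577. They are about 5.5 mm above the jaws. Holding.

Emit:
drive_tool(
  deltas=[
    [0, 0, 0, 0, 0, 0],
    [0, 0, 0, 0, 0, 0],
    [0, 0, 0, 0, 0, 0],
    [0, 0, 0, 0, 0, 0],
    [0, 0, 0, 0, 0, 0],
  ],
)

```text
time_s: 11.0
ee_pos: [0.4975, 0.165, 0.0093]
ee_rot: [-0.0, 0.722, -0.692, -0.0]
force: [0.2, -0.2, -1.4]
finger_gap: 0.042
```

Emit:
drive_tool(
  deltas=[
    [0, 0, 0, 0, 0, 0],
    [0, 0, 0, 0, 0, 0],
    [0, 0, 0, 0, 0, 0],
    [0, 0, 0, 0, 0, 0],
    [0, 0, 0, 0, 0, 0],
  ],
)

```text
time_s: 11.5
ee_pos: [0.4975, 0.165, 0.0093]
ee_rot: [-0.0, 0.722, -0.692, -0.0]
force: [1.1, -0.1, -1.1]
finger_gap: 0.0418
```

Emit:
drive_tool(
  deltas=[
    [0, 0, 0, 0, 0, 0],
    [0, 0, 0, 0, 0, 0],
    [0, 0, 0, 0, 0, 0],
    [0, 0, 0, 0, 0, 0],
    [0, 0, 0, 0, 0, 0],
  ],
)

```text
time_s: 12.0
ee_pos: [0.4975, 0.165, 0.0093]
ee_rot: [0.0, 0.722, -0.692, -0.0]
force: [0.8, 0.3, -0.2]
finger_gap: 0.0417
```

Emit:
drive_tool(
  deltas=[
    [0, 0, 0, 0, 0, 0],
    [0, 0, 0, 0, 0, 0],
    [0, 0, 0, 0, 0, 0],
    [0, 0, 0, 0, 0, 0],
    [0, 0, 0, 0, 0, 0],
  ],
)

```text
time_s: 12.5
ee_pos: [0.4975, 0.165, 0.0094]
ee_rot: [-0.0, 0.722, -0.692, -0.0]
force: [0.5, -0.2, -1.2]
finger_gap: 0.0416
```

Emit:
drive_tool(
  deltas=[
    [0, 0, 0, 0, 0, 0],
    [0, 0, 0, 0, 0, 0],
    [0, 0, 0, 0, 0, 0],
    [0, 0, 0, 0, 0, 0],
    [0, 0, 0, 0, 0, 0],
  ],
)

```text
time_s: 13.0
ee_pos: [0.4975, 0.165, 0.0094]
ee_rot: [-0.0, 0.722, -0.692, 0.0]
force: [-0.1, -0.7, -0.4]
finger_gap: 0.0419
```

```bash
python3 - <<'E'
from gauge import *
c,T,K,P,s=shot("wrist","w8.png");print(s['ee_pos'],s['finger_gap'],s['force'],s['time_s'],abs(s['joint_velocities']).max())
report(c['pixels'],K,T,P,s,range(10,60,3),.011,.0135)
E
```

```text
[0.49750031 0.16499422 0.00937838] 0.04188718061267023 [-0.08257201 -0.69133216 -0.38720745] 13.0 0.0020225315033574423
slopes 0.0323 0.0368 gap 0.0386
tip px 211.0 67 world [0.5891 0.1859 0.0135] y off gauge mm 0.18
tip px 295.0 68 world [0.5903 0.1469 0.0135] y off gauge mm -0.26
```

```bash
python3 -c "
from station import bot
print(bot.close_job())"
```

```text
the job is handed in; nothing more can be done
None
```

I picked up the steel dividers, carried them to the slide gauge and squeezed them until the points stood over the inner edges of its jaws. I held them there for about 2.5 s and handed the job in with the gripper still holding them. No verdict was reported.

- **Points over the edges:** the last wrist-camera check put them +0.2 mm (sliding jaw) and −0.3 mm (fixed jaw) from the inner edges. They are about 12 mm in from the jaw ends and 5–6 mm above the jaws.
- **Gap:** the points stand about 39.0 mm apart and the gauge opening measured 38.6 mm, so they are about 0.4 mm wide of it. I left that alone as within the 2 mm allowance.
- **Steadiness:** the arm was still, the finger opening held at 41.6–42.0 mm, and the wrist force showed only the dividers' weight and noise, with no sign of pressing on the gauge.
- **Disagreement:** the points sat about 2.5 mm off the gripper's centre line. I corrected for this in the placing.
- **Not checked:** I did not look at the other tools again at the end; on the carry the dividers passed well above them.

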